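Hold the sprung sensor bolt on its mark

ROBOT

A 6-joint arm with a two-finger parallel gripper is mounted at the origin on the work surface. World frame = base frame: x ahead of the robot, y to its left, z up, the work surface at z = 0. Lengths are in mm, angles in rad, forces in N, time in s.
With the tool pointing down it reaches from about 350 to 875 mm from the base axis. Payload 4.2 kg.
Tool frame: the origin (TCP) lies between the finger pads; the fingertips stand 14 mm ahead of it and the grasp point (between the pads) lies 5 mm behind it; z points along the fingers, y is the line along which they close (so a half turn about z gives the same grasp; the last joint's range is limited). The gripper opens to 85 mm and grips with 20 to 120 N. Pads are 22 mm wide; open, the fingers measure 114 mm over their backs; the gripper's body (76 mm by 85 mm) begins 54 mm behind the grasp point. The pads swing forward as they close: fully open they stand 13 mm farther back than shut.
Start: joints at [1.535, 0.385, 0.008, 0, -1.194, -0.259], TCP at [181.561, 598.026, 245.312] pointing down, gripper open.
Joint ranges: [-3.14, 3.14], [-1.21, 2.06], [-1.07, 1.41], [-3.16, 2.05], [-2.99, -0.16], [-3.1, 3.1]. Speed limits (rad/s): [2.79, 2.79, 3.14, 3.14, 3.14, 3.14].

INTERFACE

Orientations are given as a unit quaternion [x, y, z, w].
In Python, from bench import * gives the robot as it stands.
- The arm moves only by the tool carry_out, never from a script. Its argument "motion" is a list of rows, each a list of 7 numbers: the turn, a rotation vector about the tool's x, y, z in rad, then the shift along the tool's x, y, z in mm, then the opening, from -1 (shut) to 1 (fully open), so that 0 is half open. A call has 1 to 5 rows; each row is the pose to reach, as a shift and turn from the pose commanded when the call began, along the tool's axes at that moment; what a row does not reach only later rows make up. A row lasts 1/8 s, in which the tool goes at most 62.5 mm and 10.7 degrees, less where a joint would pass 70% of its speed; a pose out of reach is approached as far as the arm can. A call with a gripper value outside its range is refused whole. The fingers move at their own pace and stop on an object; the grip force is fixed at half the most. Time passes only in rows, so rows that repeat a pose let the fingers close. It gives the time, the measured TCP pose, the force, the opening and the grip force at its end, in the units of the state.
- read_state(): the state, without advancing time (a new reading comes with each control period).
- get_image(name): name is "scene" or "side" or "wrist"; returns a dict with "color" (400x640x3 uint8, blue, green, red), "mtx" (3x3 intrinsics, pixels), "k1" (the pictures are not rectified: a ray, as slopes to the right and down, at radius r is drawn at 1 + k1 r^2 times it, then the intrinsics apply), "position" and "orientation" of the camera in the world. Camera axes: x right, y down, z forward; pixel columns grow to the right and rows downward; lengths in mm; the calibration is good to about 2 mm. A picture is of the moment at which its call begins. There is no depth.
- job_done(): hands the job in; it is judged then, once.
The state is a dict: "clock": time; "joints": joint angles; "joint_vel": joint speeds; "joint_efforts": joint torques, N m; "position": TCP position; "ee_rot": TCP orientation; "contact_force": force on the tool from outside, world axes, zero at the start; "wrist_torque": the same for the moment, N m; "gripper_width": finger opening in mm; "grasp_force": force on a finger pad.
Only numpy, scipy, OpenCV 4.12 (cv2) and the standard library are available. Lean on these libraries where they do the work, as an engineer would, in place of code of your own. Each camera call takes 0.05 s, during which the arm holds its last target. There are 200 camera calls.

TASK

On the position-sensor test stand, reach down into the narrow gap behind the upright bracket, grip the hidden hexagonal bolt head and, by the head only, turn the bolt until the pointer on the bracket's face stands over the round tab; keep it there about a second. Then turn it on until the pointer stands over the square tab, and finish while still gripping the head there, holding the bolt from turning back under its spring. Do not touch the pointer or its nut, leave the two tabs as they are set, and do not knock the other things on the bench.

Things in the scene. Friction and masses are not known exactly. Their poses are not given: they have to be found in the camera images.
- stand: test stand fixed to the bench, plain metal; origin on the bench surface under the centre of the bolt head; z up, x along the bolt's axis, from the head towards bracket, dial and pointer (roughly away from the robot). Base 110 mm wide (y), 10 mm thick, x = -90 to 46 mm
- bracket_top (a point): middle of the upright steel bracket's top edge, 107 mm above the bench: a plate 64 mm wide (y), 6 mm thick, x = 22 to 28 mm in the stand's frame. On its far (+x) face sits a round white dial, radius 30 mm, centred on the bolt axis, x = 28 to 36 mm
- housing_top (a point): middle of the top of the black housing on the robot's side of the bolt head, 100 mm above the bench; 80 mm wide (y), x = -69 to -24 mm in the stand's frame. The gap between it and the bracket is 46 mm, open above and at both ends (+y, -y); below it is only the base, top 10 mm above the bench
- bolt (a joint): turn of the bolt about the stand's +x axis, in rad: 0 = pointer straight up, positive leans the pointer's tip towards the stand's -y. Turns freely from -0.45 (its stop, where a return spring rests it) to 0.6; the spring pulls it back towards -0.45 with about 0.03 N m there, 0.06 N m at 0 and 0.085 N m at 0.4. When let go it returns to -0.45.
- bolt_head (a point): plain steel hexagonal bolt head in the gap, 24 mm across flats, 28 mm across corners, 16 mm thick along the bolt axis; origin at its centre, 85 mm above the bench, about midway in the gap; x is the bolt axis; its own +y and -y faces are flats, upright and facing the gap's ends at bolt = 0. Closing fingers square the nearest flats to themselves. Behind it is only the 16 mm shank
- pointer_tip (a point): tip of the black pointer on the bolt, in front of the dial, 44 mm in +x from the head's centre and 38 mm from the bolt axis; its z points along the pointer, outward; the pointer turns with the bolt. It is 6 mm wide, and with its 19 mm clamping nut takes up x = 42 to 53 mm; neither is to be touched
- round_tab (a joint): angle in rad at which the brass tab with the round end (12 mm disc) is set on the dial, in the same sense as bolt; between -0.28 and -0.14, so between the pointer's rest and straight up; stiff, stays where it is
- round_tip (a point): centre of the round end, 40 mm from the bolt axis, 38 mm in +x from the head's centre; its z points radially outward
- square_tab (a joint): angle in rad at which the brass tab with the square end (11 mm) is set on the dial, in the same sense as bolt; between 0.14 and 0.36, so on the other side of straight up; stiff, stays where it is
- square_tip (a point): centre of the square end, 40 mm from the bolt axis, 38 mm in +x from the head's centre; its z points radially outward
- module: bystander: loose black electronics box 75 x 50 x 24 mm, beside the stand; origin under its centre
- board: bystander: loose green circuit board 70 x 50 mm, 13 mm high; origin under its centre
- screwdriver: bystander: loose screwdriver lying along its x beside the stand; origin on the bench under it
- plug: bystander: loose white connector 50 x 18 x 14 mm; origin under its centre
- tape: bystander: loose roll of blue tape, 70 mm across, 18 mm high; origin under its centre
- spare_bolt: bystander: loose steel bolt standing on its 24 mm hexagonal head, 57 mm high; not the one to hold; origin under its head
Things that resemble listed ones, but are neither listed nor needed, are in the scene too. Leave any pink or red look-alike of the stand alone.

How it is judged:
By the outcome, as a careful person would: the job done as asked, in the order asked, and still so for the second after the job is handed in, while the arm keeps its last pose, push and grip.
It also fails if it takes over 48 s, if anything falls off the work surface, if the arm or the gripper's body presses on something with over 40 N, if the wrist force passes 120 N, or if a joint passes its speed limit or range.

## Working session

There is one attempt and no reset: what is moved stays moved. The work goes in short steps, Python scripts to look and compute and a tool call to move; the robot and the scene stay as the last step left them, time stands still between calls to the robot, and variables do not carry over. Pictures are saved under pics/ and viewed, at most 10 in all, crops included, and the job is handed in when it is done.

Besides the shell and the picture viewer there is one more tool, called in YAML: its name, and indented under it one key for each argument. carry_out: Moves the arm, as the interface text tells. Its arguments: {"type":"object","properties":{"motion":{"type":"array"}},"required":["motion"]}

```bash
mkdir -p pics; cat > h.py <<'E'
from bench import *
import numpy as np, cv2, pickle
from scipy.spatial.transform import Rotation as R
def snap(name,fn):
    im=get_image(name); cv2.imwrite(f'pics/{fn}.png',im['color']); pickle.dump(im,open(f'pics/{fn}.pkl','wb')); return im
def load(fn): return pickle.load(open(f'pics/{fn}.pkl','rb'))
def crop(fn,x0,y0,x1,y1,s,out):
    cv2.imwrite(f'pics/{out}.png',cv2.resize(load(fn)['color'][y0:y1,x0:x1],None,fx=s,fy=s,interpolation=cv2.INTER_CUBIC))
def ray(im,px):
    K=np.array(im['mtx']); d=np.array([(px[0]-K[0,2])/K[0,0],(px[1]-K[1,2])/K[1,1]]); u=d.copy()
    for _ in range(20): u=d/(1+im['k1']*(u@u))
    v=R.from_quat(im['orientation']).apply([u[0],u[1],1]); return np.array(im['position']),v/np.linalg.norm(v)
def proj(im,P):
    c=R.from_quat(im['orientation']).inv().apply(np.array(P,float)-im['position']); u=c[...,:2]/c[...,2:]
    u=u*(1+im['k1']*(u**2).sum(-1,keepdims=True)); K=np.array(im['mtx']); return u*[K[0,0],K[1,1]]+K[:2,2]
def tri(*rays):
    A=sum(np.eye(3)-np.outer(d,d) for _,d in rays); b=sum((np.eye(3)-np.outer(d,d))@o for o,d in rays)
    p=np.linalg.solve(A,b); return p,[float(np.linalg.norm((np.eye(3)-np.outer(d,d))@(p-o))) for o,d in rays]
def atz(r,z): o,d=r; return o+d*(z-o[2])/d[2]
E
python3 - <<'E'
from h import *
for n in ['scene','side','wrist']:
    im=snap(n,n+'0'); print(n,np.round(im['position']),np.round(R.from_quat(im['orientation']).as_matrix()[:,2],2),im['mtx'][0][0],im['k1'])
cv2.imwrite('pics/both.png',cv2.resize(np.vstack([load('scene0')['color'],load('side0')['color']]),(480,600),interpolation=cv2.INTER_AREA))
print(read_state())
E
```

```text
scene [1199. -703. 1087.] [-0.5  0.5 -0.7] 480.3643051417447 -0.1497750158233542
side [ 347. -665.  816.] [ 0.17  0.67 -0.73] 393.7449502506776 -0.04516160048358926
wrist [244. 578. 374.] [-0.25  0.07 -0.97] 360.27270133018874 0.02529771357548104
{'clock': 0.15, 'joints': array([ 1.53460205e+00,  3.85401897e-01,  6.91471004e-03, -3.12840271e-04,
       -1.19402654e+00, -2.58600979e-01]), 'joint_vel': array([-0.00103927, -0.00234613,  0.00425407,  0.0015366 , -0.00057811,
        0.000719  ]), 'joint_efforts': array([ 6.57633700e-05, -3.92678583e+01,  1.88584560e+01,  4.18852419e+00,
       -3.36513156e-03,  1.21419056e-06]), 'position': array([181.4623736 , 597.62998663, 244.45561529]), 'ee_rot': array([ 9.89147776e-01, -1.46921472e-01, -4.92074608e-05,  8.69530264e-04]), 'contact_force': array([ 0.09072865, -0.04640236, -0.66424302]), 'wrist_torque': array([-0.048796  , -0.06448515, -0.02786584]), 'grasp_force': 0.0, 'gripper_width': 85.51636050647996}
```

View pics/scene0.png

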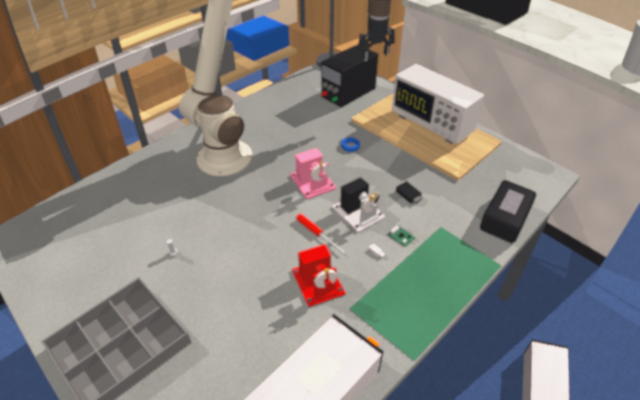

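View pics/side0.png

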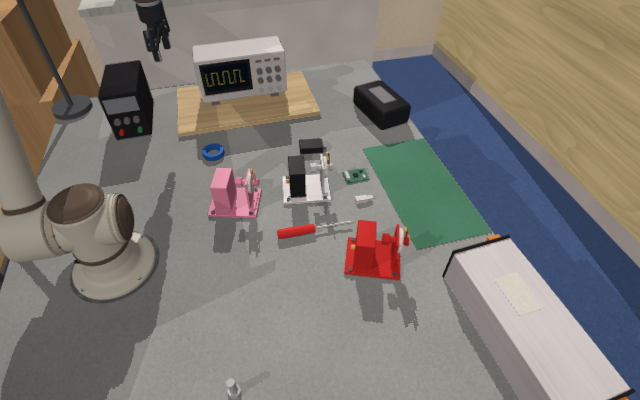

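The scene view shows the plain stand around (360,203), between the pink and red look-alikes. In the side view it is at (307,178). I'll enlarge both.

```bash
python3 - <<'E'
from h import *
a=cv2.resize(load('scene0')['color'][172:232,328:393],None,fx=6,fy=6,interpolation=cv2.INTER_CUBIC)
b=cv2.resize(load('side0')['color'][145:205,277:342],None,fx=6,fy=6,interpolation=cv2.INTER_CUBIC)
cv2.imwrite('pics/c1.png',np.hstack([a,b]))
E
```

```text
(no output)
```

View pics/c1.png

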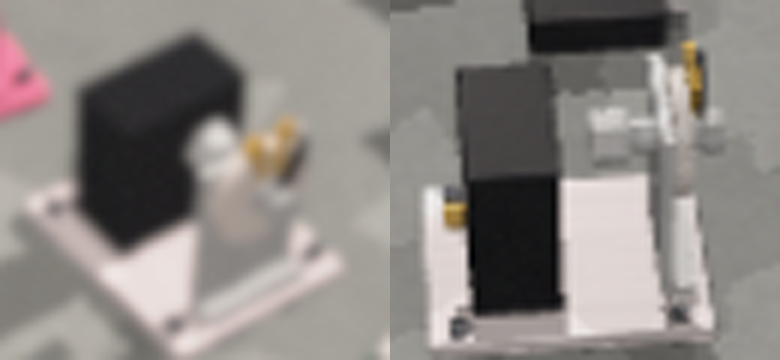

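Left crop: housing-top corners at (80,88), (195,35), (243,75) and (122,133). Right crop: the same top at (457,67), (552,67), (560,178) and (467,178). The pale bolt head is at about (610,135), with the dial, tabs and pointer to its right. I'll fit the stand pose from these.

```bash
python3 - <<'E'
from h import *
from scipy.optimize import least_squares
s,d=load('scene0'),load('side0')
S=lambda p:(p[0]/6+328-.42,p[1]/6+172-.42); D=lambda p:((p[0]-390)/6+277-.42,p[1]/6+145-.42)
h=[(-69,-40,100),(-69,40,100),(-24,40,100),(-24,-40,100)]
so=[S(p) for p in [(80,88),(195,35),(243,75),(122,133)]]+[S((22,205)),S((343,262))]
sp=np.array(h+[(-90,-55,10),(46,55,10)],float)
do=[D(p) for p in [(467,178),(457,67),(552,67),(560,178),(712,328)]]
dp=np.array(h+[(46,-55,10)],float)
def W(v,P): return R.from_euler('z',v[3]).apply(P)+v[:3]
f=lambda v:np.r_[(proj(s,W(v,sp))-so).ravel(),(proj(d,W(v,dp))-do).ravel()]
r=least_squares(f,[500,0,0,0],x_scale=[100,100,100,1]); print(r.x,np.round(r.fun,1))
print('housing tri',tri(ray(s,S((160,83))),ray(d,D((508,122)))), 'head',W(r.x,[[0,0,85]]))
print('headpx',proj(d,W(r.x,[[0,0,85.]])),[D((610,135))])
E
```

```text
[ 5.50769346e+02  1.29723695e+02 -1.49431386e+00 -1.71341300e-01] [-1.4  0.1 -0.  -0.9  1.1  0.3  0.6  1.  -0.3 -0.4  0.2  1.  -0.9  0.6
 -0.4 -0.1 -0.3 -1.   0.3 -0.4  0.6  0.1]
housing tri (array([505.05843106, 136.6972008 ,  98.5040065 ]), [0.4850338353317049, 0.48503383533164]) head [[550.76934649 129.72369492  83.50568614]]
headpx [[312.93979183 167.61028809]] [(313.24666666666667, 167.08)]
```

```bash
cat >> h.py <<'E'
def goal(P,yaw,tilt):
    """tool x along stand x (yaw), z down, then turned by tilt about stand +x; prints turn and shift in tool axes"""
    st=read_state(); q=R.from_quat(st['ee_rot']); Z=R.from_euler('z',yaw)
    G=Z*R.from_euler('x',tilt)*R.from_euler('x',np.pi)
    print('turn',np.round((q.inv()*G).as_rotvec(),3),'shift',np.round(q.inv().apply(np.array(P)-st['position']),1),'joints',np.round(st['joints'],2))
E
python3 -c "
from h import *
goal([551,130,260],-.171,0)"
```

```text
turn [ 0.002 -0.    -0.124] shift [489.5 340.1 -14.9] joints [ 1.53  0.39  0.01 -0.   -1.19 -0.26]
```

carry_out:
  motion:
    - [0,0,0,20,14,-50,1]
    - [0,0,-0.03,65,45,-70,1]
    - [0,0,-0.06,115,80,-70,1]
    - [0,0,-0.09,165,115,-70,1]
    - [0,0,-0.124,215,149,-70,1]

```text
clock: 0.78
position: [344.7, 391.2, 315.3]
ee_rot: [0.996, -0.085, -0.0, 0.0]
contact_force: [0.9, 0.6, -0.8]
gripper_width: 85.6
grasp_force: 0.0
```

```bash
python3 -c "
from h import *
goal([551,130,260],-.171,0)"
```

```text
turn [0.    0.    0.002] shift [247.3 222.7  55.3] joints [ 1.16  0.16 -0.12 -0.   -1.28  0.24]
```

carry_out:
  motion:
    - [0,0,0,40,36,0,1]
    - [0,0,0,80,72,0,1]
    - [0,0,0,125,112,10,1]
    - [0,0,0,170,153,25,1]
    - [0,0,0,210,189,40,1]

```text
clock: 1.4
position: [519.7, 169.2, 274.8]
ee_rot: [0.996, -0.085, 0.0, -0.0]
contact_force: [-0.6, 0.3, -0.3]
gripper_width: 85.7
grasp_force: 0.0
```

carry_out:
  motion:
    - [0,0,0,37,33,15,1]
    - [0,0,0,37,33,15,1]
    - [0,0,0,37,33,15,1]

```text
clock: 1.78
position: [549.6, 132.2, 260.2]
ee_rot: [0.996, -0.086, -0.0, 0.0]
contact_force: [-0.6, 0.1, -0.4]
gripper_width: 85.4
grasp_force: 0.0
```

```bash
python3 -c "
from h import *
im=snap('wrist','w1'); print(im['position'],read_state()['position'])
P=R.from_euler('z',-.171).apply(np.array([[0,0,85],[25,0,107],[-46,0,100],[44,0,123]]))+[551,130,0]
print(np.round(proj(im,P)))"
```

```text
[613.58842972 120.42636617 389.44299161] [549.45330941 132.78391192 260.6253374 ]
[[329. 177.]
 [329. 152.]
 [329. 233.]
 [330. 128.]]
```

View pics/w1.png

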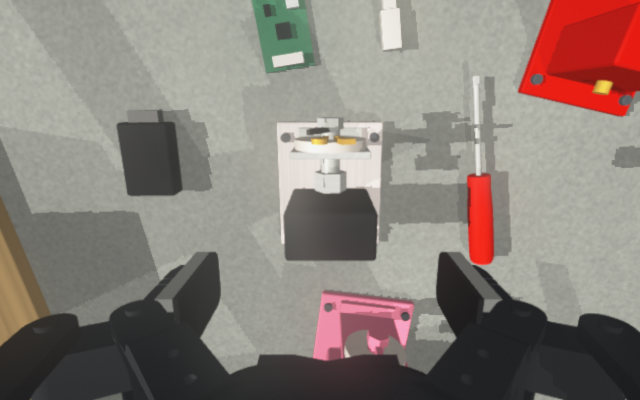

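The wrist view shows the head at (330,181), the round tab at (319,142), the square tab at (346,141) and the dark pointer near (317,131), leaning to the left (+y). This agrees with the fit. Next I'll tilt to the bolt's rest angle and close in.

```bash
python3 -c "
from h import *
goal([558,171,171],-.171,-.45)
a,b=load('side0'),load('w1')
print(tri(ray(a,(313.2,167.1)),ray(b,(330,180))))
crop('w1',270,110,390,200,6,'c2')"
```

```text
turn [-0.45  -0.001  0.001] shift [  1.9 -39.1  89.6] joints [ 0.52  0.27 -0.12 -0.   -1.18  0.88]
(array([550.00071267, 129.18492807,  86.53720054]), [1.3954210543372507, 1.3954210543372172])
```

View pics/c2.png

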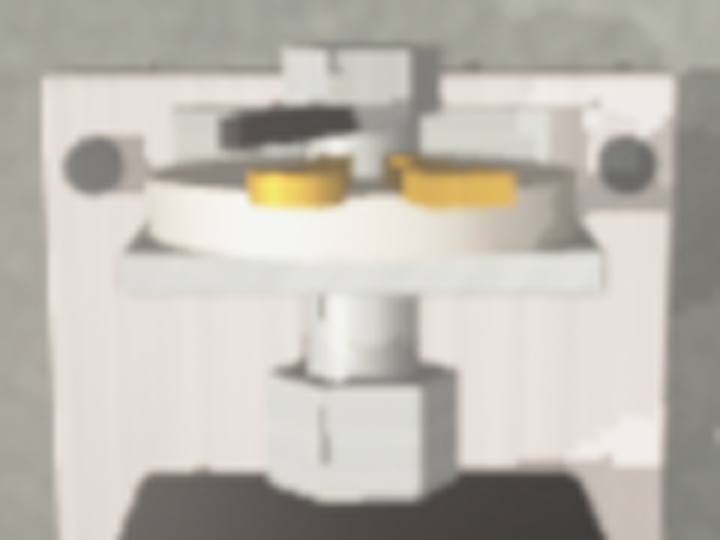

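The enlarged view shows the head spanning columns 268–458, the round tab centred at column 297, the square tab at 459 and the pointer tip at about 240.

```bash
cat >> h.py <<'E'
HEAD=np.array([550.5,129.5,85.]); YAW=-.171
def pt(x,r,th,head=HEAD): return R.from_euler('z',YAW).apply([x,-r*np.sin(th),r*np.cos(th)])+head
def colangle(im,px,x,r,lo,hi,head=HEAD):
    t=np.linspace(lo,hi,1001); c=np.array([proj(im,pt(x,r,a,head))[0] for a in t]); return t[np.abs(c-px).argmin()]
E
python3 -c "
from h import *
b=load('w1'); f=lambda c:270+c/6-.4
print('headpx',proj(b,HEAD), 'brk',proj(b,pt(25,22,0)))
print('round',colangle(b,f(297),38,40,-.6,.6),'square',colangle(b,f(459),38,40,-.6,.6),'ptr',[colangle(b,f(c),47,38,-.9,.6) for c in (222,240)])"
```

```text
headpx [329.94807153 177.55783555] brk [330.14546855 152.06684889]
round -0.20640000000000003 square 0.29279999999999995 ptr [np.float64(-0.47700000000000004), np.float64(-0.41100000000000003)]
```

carry_out:
  motion:
    - [-0.15,0,0,1,-13,20,1]
    - [-0.3,0,0,2,-26,40,0.8]
    - [-0.45,0,0,2,-39,65,0.5]
    - [-0.45,0,0,2,-39,89,0.3]
    - [-0.45,0,0,2,-39,89,0.3]

```text
clock: 2.45
position: [556.9, 171.5, 170.0]
ee_rot: [0.971, -0.081, -0.02, 0.224]
contact_force: [0.5, -0.1, 0.9]
gripper_width: 55.3
grasp_force: 0.0
```

```bash
python3 -c "
from h import *
im=snap('wrist','w2'); print(proj(im,HEAD))
goal(HEAD+R.from_euler('z',YAW).apply([0,-5*.435,-5*.9]),YAW,-.45)"
```

```text
[328.02572722 203.84468484]
turn [ 0.    -0.001  0.002] shift [ -0.2   0.6 101.6] joints [ 0.71  0.5  -0.17  0.3  -1.26  0.55]
```

View pics/w2.png

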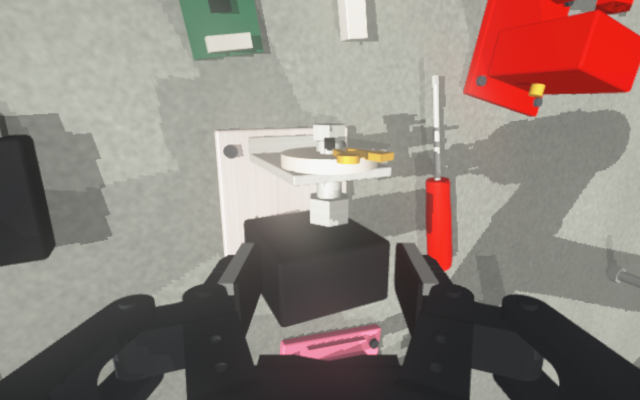

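The second view shows the head's upper face at columns 311–347, rows 194–225, with the fingers straddling it evenly. I'll check its edges against the prediction.

```bash
python3 -c "
from h import *
im=load('w2')
for x in (-8,8): print(x,[np.round(proj(im,pt(x,13.9,-.45+a)),1) for a in (-np.pi/6,np.pi/6)])
for x in (22,28): print([np.round(proj(im,R.from_euler('z',YAW).apply([x,y,22])+HEAD)) for y in (-32,32)])
crop('w2',240,110,400,230,5,'c3')"
```

```text
-8 [array([316.8, 221.6]), array([339.2, 221.7])]
8 [array([316.7, 196.6]), array([339.6, 196.7])]
[array([391., 172.]), array([293., 182.])]
[array([391., 163.]), array([293., 171.])]
```

View pics/c3.png

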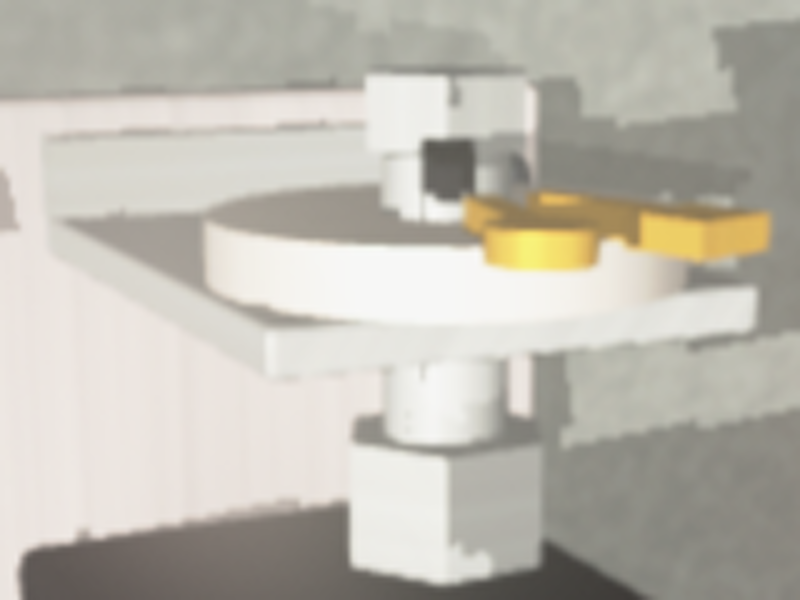

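A hex corner points up along the pointer at column 448 (full-image column about 329.3). Its ends are at rows 200 and 226, so the side flats face the fingers.

```bash
python3 -c "
from h import *
im=load('w2')
for x in (-8,8): print(x,np.round(proj(im,pt(x,13.9,-.45)),1))
print(proj(im,pt(47,38,-.45)))
f=lambda c:240+c/5-.4
print(colangle(im,f(541),38,40,-.6,.6), colangle(im,f(672),32,45,-.6,.6),colangle(im,f(706),38,40,-.6,.6))
for rr in (28,38): print(np.round(proj(im,[pt(x,rr,-.45) for x in (42,53)]),1))"
```

```text
-8 [328.  222.6]
8 [328.2 197.5]
[328.67214641 135.86091104]
-0.20040000000000002 0.10439999999999994 0.3395999999999999
[[328.5 143.5]
 [328.6 122.7]]
[[328.6 145.7]
 [328.7 123.9]]
```

carry_out:
  motion:
    - [0,0,0,-1,0,30,0.3]
    - [0,0,0,-1,0.5,60,0.3]
    - [0,0,0,-1,0.5,80,0.3]
    - [0,0,0,-1,0.5,100,0.3]
    - [0,0,0,-1,0.5,101,0.3]

```text
clock: 3.12
position: [549.8, 126.4, 81.7]
ee_rot: [0.971, -0.084, -0.019, 0.222]
contact_force: [1.0, 0.1, 0.3]
gripper_width: 55.7
grasp_force: 0.0
```

carry_out:
  motion:
    - [0,0,0,0,0,0,0.1]
    - [0,0,0,0,0,0,-0.3]
    - [0,0,0,0,0,0,-0.6]
    - [0,0,0,0,0,0,-1]
    - [0,0,0,0,0,0,-1]

```text
clock: 3.75
position: [550.6, 128.3, 81.6]
ee_rot: [0.972, -0.083, -0.018, 0.221]
contact_force: [-1.9, 5.0, 4.3]
gripper_width: 22.9
grasp_force: 59.4
```

```bash
python3 -c "
from h import *
im=snap('wrist','w3'); st=read_state(); print({k:np.round(st[k],2) for k in ('clock','joints','contact_force','wrist_torque','gripper_width','grasp_force')})
goal(HEAD+R.from_euler('z',YAW).apply([0,-5*.435,-5*.9]),YAW,-.45)"
```

```text
{'clock': np.float64(3.8), 'joints': array([ 0.66,  0.57, -0.35,  0.35, -1.02,  0.51]), 'contact_force': array([-1.61,  5.02,  4.04]), 'wrist_torque': array([ 1.68,  0.51, -0.25]), 'gripper_width': np.float64(22.96), 'grasp_force': np.float64(59.36)}
turn [-0.002 -0.003  0.001] shift [-0.4  0.4  1.4] joints [ 0.66  0.57 -0.35  0.35 -1.02  0.51]
```

View pics/w3.png

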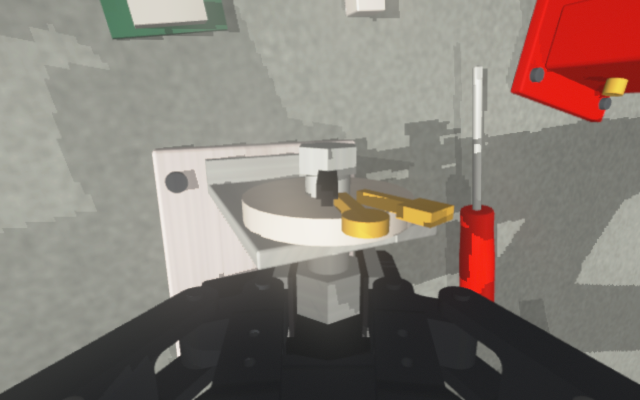

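Gripped: the opening is 23 mm and the grip force 59 N. The picture shows the pointer tip at about (327,200), the round disc at (365,221) and the square end at (428,212). I'll work out the angles from these.

```bash
python3 -c "
from h import *
im=load('w3'); H=np.array([551,130.4,86])
print('ptr',colangle(im,327.5,47,38,-.9,.6,H),'round',colangle(im,365,38,40,-.9,.6,H),proj(im,pt(38,40,-.2,H)),'sq',colangle(im,428,38,40,-.6,.6,H),proj(im,pt(38,40,.3,H)),proj(im,pt(47,38,-.45,H)))
c=lambda x0,y0,x1,y1:cv2.resize(im['color'][y0:y1,x0:x1],None,fx=4.5,fy=4.5,interpolation=cv2.INTER_CUBIC)
cv2.imwrite('pics/c4.png',c(295,135,465,265))"
```

```text
ptr -0.4245 round -0.1905 [363.53814949 213.5422114 ] sq 0.3515999999999999 [423.98378796 203.31702714] [323.63207123 177.27328222]
```

View pics/c4.png

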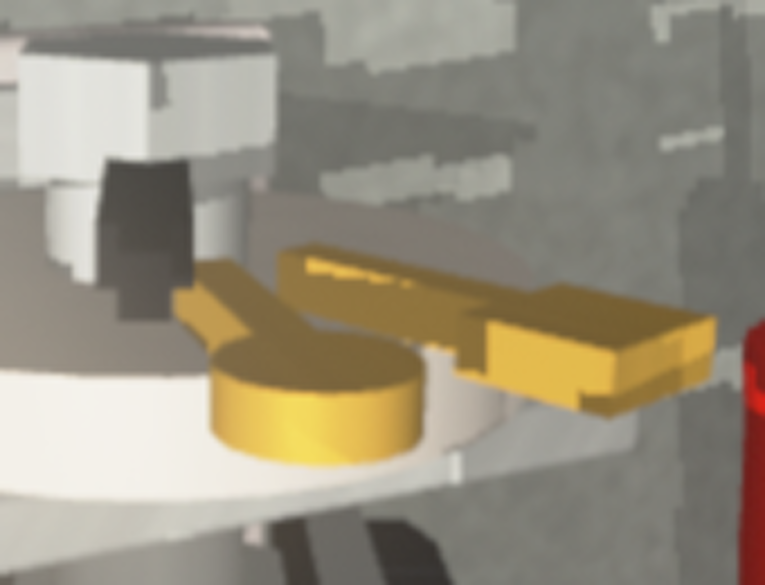

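Enlarged view: the pointer end is at column 148 (full 327.9), the disc centre at column 317 (full 365.3) and the centre of the square's near face at about (595,318) (full 427.2). The round tab comes out near -0.21 and the square near 0.30. I'll turn to the round tab about the head axis, then check with the wrist camera, which turns with the pointer.

carry_out:
  motion:
    - [0.06,0,0,0,-0.3,0,-1]
    - [0.12,0,0,0,-0.6,0,-1]
    - [0.18,0,0,0,-0.9,-0.1,-1]
    - [0.24,0,0,0,-1.2,-0.1,-1]
    - [0.24,0,0,0,-1.2,-0.1,-1]

```text
clock: 4.42
position: [550.8, 129.1, 81.3]
ee_rot: [0.991, -0.085, -0.007, 0.103]
contact_force: [-1.9, 6.0, 4.1]
gripper_width: 22.8
grasp_force: 60.2
```

```bash
cat >> h.py <<'E'
def look(fn):
    im=snap('wrist',fn); st=read_state(); q=R.from_quat(st['ee_rot'])
    x=(R.from_euler('z',-YAW)*q).as_matrix(); tilt=np.arctan2(-x[1,1]*0+x[1,2],-x[2,2])
    print('clock',st['clock'],'tilt',round(tilt,3),'joints',np.round(st['joints'],2),'F',np.round(st['contact_force'],1),'T',np.round(st['wrist_torque'],2),st['gripper_width'],st['grasp_force'])
    H=st['position']-5*x@[0,0,0]-5*q.apply([0,0,1])
    for x_,r in((47,38),(44,38),(38,40),(40,40)): print(x_,np.round(proj(im,pt(x_,r,tilt,H)),1))
    crop(fn,250,130,420,260,4.5,'c'+fn)
E
python3 -c "
from h import *
look('w4')"
```

```text
clock 4.475 tilt -0.207 joints [ 0.59  0.5  -0.36  0.2  -0.87  0.67] F [-1.7  6.2  4.4] T [ 1.65  0.61 -0.11] 22.625223452351833 60.230692634359
47 [324.1 177.3]
44 [324.1 189.2]
38 [324.1 214.9]
40 [324.1 207.1]
```

View pics/cw4.png

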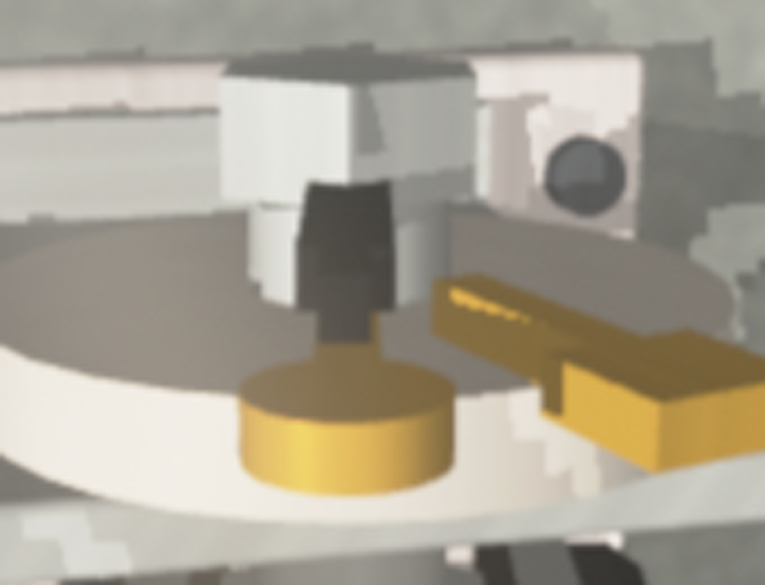

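The pointer (column 347) stands exactly over the round disc (columns 240–455, centre 347). I'll hold it there for over a second.

carry_out:
  motion:
    - [0,0,0,0,0,0,-1]
    - [0,0,0,0,0,0,-1]
    - [0,0,0,0,0,0,-1]
    - [0,0,0,0,0,0,-1]
    - [0,0,0,0,0,0,-1]

```text
clock: 5.1
position: [550.8, 129.1, 81.3]
ee_rot: [0.991, -0.084, -0.008, 0.104]
contact_force: [-1.3, 4.7, 5.5]
gripper_width: 22.5
grasp_force: 60.3
```

carry_out:
  motion:
    - [0,0,0,0,0,0,-1]
    - [0,0,0,0,0,0,-1]
    - [0,0,0,0,0,0,-1]
    - [0,0,0,0,0,0,-1]
    - [0,0,0,0,0,0,-1]

```text
clock: 5.72
position: [550.8, 129.1, 81.3]
ee_rot: [0.991, -0.084, -0.008, 0.104]
contact_force: [-1.2, 4.9, 4.5]
gripper_width: 22.7
grasp_force: 60.3
```

carry_out:
  motion:
    - [0.1,0,0,0,-0.5,0,-1]
    - [0.2,0,0,0,-1,-0.1,-1]
    - [0.3,0,0,0,-1.5,-0.2,-1]
    - [0.4,0,0,0,-1.9,-0.4,-1]
    - [0.49,0,0,0,-2.4,-0.6,-1]

```text
clock: 6.35
position: [551.1, 131.1, 81.4]
ee_rot: [0.986, -0.084, 0.013, -0.141]
contact_force: [0.2, -0.4, 2.4]
gripper_width: 23.0
grasp_force: 59.8
```

carry_out:
  motion:
    - [0,0,0,0,0,0,-1]
    - [0,0,0,0,0,0,-1]

```text
clock: 6.6
position: [551.1, 131.0, 81.3]
ee_rot: [0.987, -0.084, 0.012, -0.139]
contact_force: [-0.6, 3.2, 5.3]
gripper_width: 23.0
grasp_force: 60.8
```

```bash
cat >> h.py <<'E'
def ext(fn):
    c=load(fn)['color']; hsv=cv2.cvtColor(c,cv2.COLOR_BGR2HSV)
    y=cv2.inRange(hsv,(15,110,60),(32,255,255)); y[:,:200]=0; y[:,450:]=0
    for r in range(196,244,3):
        t=np.flatnonzero(y[r]); runs=[(int(s[0]),int(s[-1])) for s in np.split(t,np.flatnonzero(np.diff(t)>1)+1) if len(s)>3]
        b=np.flatnonzero(c[r,300:360].max(1)<75)+300
        print(r,runs,'dark',(b.min(),b.max()) if len(b) else '')
E
python3 -c "
from h import *
ext('w4'); look('w5'); ext('w5')
c=load('w5')['color']
for r in range(170,208,4):
    b=np.flatnonzero(c[r,290:370].max(1)<75)+290; print(r,(b.min(),b.max()) if len(b) else '')
"
```

```text
196 [(347, 369)] dark 
199 [(347, 377)] dark 
202 [(347, 385)] dark 
205 [(350, 407)] dark 
208 [(356, 415)] dark 
211 [(336, 339), (363, 423)] dark 
214 [(332, 348), (368, 430)] dark 
217 [(332, 349), (371, 430)] dark 
220 [(332, 349), (371, 429)] dark 
223 [(304, 349), (373, 429)] dark 
226 [(304, 349), (379, 429)] dark 
229 [(304, 349), (384, 421)] dark 
232 [(304, 349), (390, 406)] dark 
235 [(307, 346)] dark 
238 [(314, 338)] dark 
241 [] dark 
clock 6.65 tilt 0.28 joints [ 0.38  0.43 -0.28 -0.36 -0.74  1.27] F [0.1 2.9 5.4] T [0.73 0.2  0.13] 22.88862244131719 60.846645827405155
47 [326.  177.4]
44 [326.  189.3]
38 [326.  214.9]
40 [326.  207.1]
196 [] dark 
199 [] dark 
202 [] dark 
205 [] dark 
208 [(330, 334)] dark 
211 [(329, 348)] dark 
214 [(232, 243), (331, 348)] dark 
217 [(232, 269), (329, 349)] dark 
220 [(232, 269), (330, 349)] dark 
223 [(232, 270), (307, 350)] dark 
226 [(233, 271), (306, 351)] dark 
229 [(234, 269), (306, 351)] dark 
232 [(243, 256), (306, 351)] dark 
235 [(306, 350)] dark 
238 [(306, 350)] dark 
241 [] dark 
170 
174 (np.int64(330), np.int64(335))
178 (np.int64(331), np.int64(335))
182 (np.int64(332), np.int64(336))
186 (np.int64(331), np.int64(332))
190 
194 
198 
202 
206
```

```bash
python3 -c "
from h import *
for fn in('w4','w5'):
    c=load(fn)['color']
    for r in (176,182,188,194,198,202): print(fn,r,c[r,308:350:2].max(1).tolist())
"
```

```text
w4 176 [191, 190, 197, 208, 192, 88, 79, 78, 76, 76, 75, 73, 72, 71, 79, 138, 139, 136, 132, 126, 119]
w4 182 [211, 218, 223, 224, 131, 83, 82, 80, 78, 77, 76, 74, 74, 72, 76, 152, 163, 150, 137, 127, 119]
w4 188 [210, 218, 223, 223, 111, 90, 87, 82, 80, 78, 76, 75, 75, 75, 75, 148, 162, 150, 137, 128, 119]
w4 194 [188, 218, 222, 222, 112, 93, 91, 89, 87, 85, 84, 83, 79, 77, 77, 148, 162, 150, 137, 132, 132]
w4 198 [141, 142, 144, 153, 112, 100, 95, 90, 89, 87, 85, 83, 84, 85, 86, 126, 133, 130, 131, 132, 132]
w4 202 [142, 140, 139, 138, 137, 136, 114, 91, 89, 87, 86, 85, 104, 128, 130, 130, 130, 129, 129, 132, 133]
w5 176 [217, 223, 231, 236, 226, 97, 80, 78, 78, 76, 76, 74, 74, 73, 78, 138, 145, 143, 139, 133, 126]
w5 182 [216, 221, 228, 234, 157, 82, 81, 80, 78, 77, 76, 76, 74, 74, 73, 128, 145, 142, 139, 134, 126]
w5 188 [216, 220, 228, 231, 124, 87, 85, 80, 79, 78, 76, 74, 75, 76, 75, 127, 145, 142, 138, 133, 125]
w5 194 [148, 210, 226, 231, 144, 88, 86, 85, 83, 81, 79, 78, 77, 76, 75, 126, 145, 142, 138, 132, 128]
w5 198 [145, 142, 144, 146, 112, 96, 93, 86, 85, 83, 82, 81, 80, 85, 86, 123, 138, 135, 134, 133, 134]
w5 202 [145, 142, 140, 139, 138, 137, 118, 88, 85, 84, 82, 81, 96, 128, 135, 135, 135, 134, 134, 133, 134]
```

The pointer's centre is at column 327 and the square spans columns 306–350, centre 328. That is about 0.3 mm off, so it is aligned. I'll hold briefly and hand in.

carry_out:
  motion:
    - [0.008,0,0,0,0,0,-1]
    - [0.008,0,0,0,0,0,-1]
    - [0.008,0,0,0,0,0,-1]
    - [0.008,0,0,0,0,0,-1]
    - [0.008,0,0,0,0,0,-1]

```text
clock: 7.28
position: [551.1, 131.0, 81.3]
ee_rot: [0.986, -0.084, 0.013, -0.143]
contact_force: [-0.3, 3.6, 5.3]
gripper_width: 23.2
grasp_force: 60.8
```

carry_out:
  motion:
    - [0,0,0,0,0,0,-1]
    - [0,0,0,0,0,0,-1]
    - [0,0,0,0,0,0,-1]
    - [0,0,0,0,0,0,-1]
    - [0,0,0,0,0,0,-1]

```text
clock: 7.9
position: [551.1, 131.0, 81.4]
ee_rot: [0.986, -0.084, 0.013, -0.143]
contact_force: [-0.9, 2.5, 5.5]
gripper_width: 22.8
grasp_force: 60.8
```

```bash
python3 -c "
from h import *
look('w6'); ext('w6'); print(job_done())" | sed -n '1p;14,22p;$p'
```

```text
clock 7.95 tilt 0.288 joints [ 0.38  0.43 -0.28 -0.37 -0.74  1.28] F [-0.4  2.4  5.3] T [0.7  0.19 0.11] 23.21941744627137 60.81732927588746
220 [(231, 269), (329, 348)] dark 
223 [(232, 270), (305, 349)] dark 
226 [(232, 270), (304, 349)] dark 
229 [(234, 268), (304, 349)] dark 
232 [(245, 253), (304, 349)] dark 
235 [(304, 349)] dark 
238 [(305, 349)] dark 
241 [] dark 
the job is handed in; nothing more can be done
None
```

The job is handed in: the bolt was held with the pointer over the round tab (about -0.21 rad) for over a second, then turned to the square tab (about 0.29 rad), where the gripper still holds the head, at about 8 s on the clock.

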